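# Empty a screw-top specimen jar on its tipping stand

### The job

Unscrew the cap of the jar that leans in the tipping stand and take it off, then swing the stand's handle up and over so that both tissue cassettes slide out of the jar into the tray in front of it. Swing the jar back to its rest position and screw the cap fully down again, leaving the cassettes in the tray and the dropper bottle, the cover-glass box and the roll of tape undisturbed.

Things in the scene. Friction and masses are not known exactly. Their poses are not given: they have to be found in the camera images.
- stand: Grey steel tipping stand, fixed to the desk: base 124 x 120 x 8 mm, two upright cheeks (46 mm long, 98 mm apart outside, tops 152 mm high) that carry the jar on a level pivot. Origin on the desk straight below the pivot; x to the back (from tray to handle), y left along the pivot, z up.
- pivot (a point): The jar's pivot, 135 mm above the stand's origin, on the stand's axes.
- clear_spot (a point): A point on the desk at the right of the stand (60 mm behind and 150 mm to the right of the pivot, z = 0) with clear desk for 65 mm round it: room to lay the cap.
- cradle (a joint): Turn of the jar about the pivot, rad. 0: at rest on its stop, the jar leaning 30 degrees from vertical to the front (the tray side, -x of the stand). Grows as the handle swings up and over to the front and the mouth tips down; stop at 1.95 rad, the mouth 52 degrees below level. The pivot is stiff (0.8 N m, about 7 N at the handle) and stays wherever it is left.
- jar_mouth (a point): Centre of the rim of the white plastic jar, 60 mm from the pivot; turns with the jar. z points out of the jar along its axis, y along the pivot as the stand's y. Straight wall, 44 mm outside, 39 inside, 87 deep; the top 17 mm carry a coarse right-hand three-start thread, 52 mm across, 27 mm lead.
- tip_handle (a point): Middle of the handle: a level round bar, 12 mm thick, 66 mm long, parallel to the stand's y, between two 8 mm arms, 110 mm from the pivot; turns with the jar. At rest 106 mm behind and 28 mm above the pivot; at 1.95 rad 74 mm in front and 82 mm above. The bar may turn between the fingers, so the grip need not tilt along.
- cap: Ribbed grey round screw cap, 62 mm across, 22 high, 40 g, open below, three lugs inside. Origin: centre of its open lower edge, z out through the top. See cap_top for the thread. Home: origin on the jar's axis 18 mm below the rim, x axis along jar_mouth's x (or 120 or 240 degrees from it, all equal).
- cap_top (a point): Centre of the cap's flat top, 22 mm above its origin. Seen from here it opens anticlockwise, rises 27 mm per turn (play 1.5 mm along, 1.2 mm across), lets go after 60 degrees (4.5 mm) and then draws off along the axis. To close, set it down square on the thread 65 to 90 degrees anticlockwise of home and turn clockwise, letting it sink, until its top rests on the rim. Friction holds it.
- cassette_a: White tissue cassette, 28 x 42 x 6 mm, 12 g; at the start on its end in the closed jar, against the front wall. Origin at the centre of one broad face.
- cassette_b: The other white tissue cassette, the same, behind the first in the jar.
- tray: Open aluminium tray, 140 (x) x 120 (y) x 22 mm, wall 3 mm, fixed on the desk in front of the stand, under the mouth of the tipped jar. Origin at the centre of its underside, axes as the stand's.
- dropper_bottle: Bystander: amber glass dropper bottle with a black top, 35 mm across, 104 mm high, standing left of the stand. Origin at the centre of its foot.
- cover_glass_box: Bystander: flat white box, 34 x 64 x 18 mm, left of the tray. Origin at the centre of its underside.
- tape: Bystander: roll of tape lying flat, 60 mm across, 19 mm high, behind and left of the stand. Origin at the centre of its underside.
Things that resemble listed ones, but are neither listed nor needed, are in the scene too. Leave any blue or yellow look-alike of the cap alone.

How it is judged:
By the outcome, as a careful person would: the job done as asked, in the order asked, and still so for the second after the job is handed in, with the robot touching nothing.
It also fails if it takes over 72 s, if anything falls off the work surface, if the arm or the gripper's body presses on something with over 40 N, if the wrist force passes 120 N, or if a joint passes its speed limit or range.

### The arm

A 6-joint arm with a two-finger parallel gripper is mounted at the origin on a cart in front of the work surface, level with it; the furniture and walls round the work are solid. World frame = base frame: x ahead of the robot, y to its left, z up, the work surface at z = 0. Lengths are in m, angles in rad, forces in N, time in s.
With the tool pointing down it reaches from about 0.35 to 0.975 m from the base axis. Payload 4.9 kg.
Tool frame: the origin (TCP) lies at the very end of the fingers, on their centre line; the grasp point (between the pads) lies 19 mm behind it; z points along the fingers, y is the line along which they close (so a half turn about z gives the same grasp; the last joint's range is limited). The gripper opens to 85 mm and grips with 20 to 120 N. Pads are 22 mm wide; open, the fingers measure 114 mm over their backs; the gripper's body (76 mm by 85 mm) begins 54 mm behind the grasp point. The pads swing forward as they close: fully open they stand 13 mm farther back than shut.
Start: joints at [1.184, 0.053, 1.613, -0, 1.476, -0.119], TCP at [0.165, 0.603, 0.231] pointing down, gripper open.
Joint ranges: [-3.01, 3.01], [-1.01, 2.22], [0.06, 2.58], [-1.02, 4.17], [0.09, 2.62], [-3.14, 3.14]. Speed limits (rad/s): [2.57, 2.57, 3.14, 3.14, 3.14, 3.14].

### API

Orientations are given as a rotation vector (axis times angle).
In Python, from station import get_obs, get_image, finish_job gives the robot as it stands. The module is installed in compiled form; this text tells all that it offers.
- The arm moves only by the tool carry_out, never from a script. Its argument "rows" is a list of rows, each a list of 7 numbers: the turn, a rotation vector about the tool's x, y, z as a fraction of full scale, then the shift along the tool's x, y, z as a fraction of full scale, then the closure, from -1 (fully open) to 1 (shut). A call has 1 to 5 rows; each row is the pose to reach, as a shift and turn from the pose commanded when the call began, along the tool's axes at that moment, turning the shorter way round; what a row does not reach only later rows make up. Full scale, the value 1, is 300 mm for a shift and pi rad for a turn. A row lasts 1/10 s, in which the tool goes at most 50 mm and 8.59 degrees, less where a joint would pass 70% of its speed; a pose out of reach is approached as far as the arm can. A call with a number of a shift or a turn outside -1 to 1 is refused whole. A call with a gripper value outside its range is refused whole. The fingers move at their own pace and stop on an object; "force" is the grip in N (left out, the last holds). Time passes only in rows, so rows that repeat a pose let the fingers close. It gives the time, the measured TCP pose, the force, the opening and the grip force at its end, in the units of the state.
- get_obs(): the state, without advancing time (a new reading comes with each control period).
- get_image(name): name is "side" or "top"; returns a dict with "img" (480x640x3 uint8, blue, green, red), "mtx" (3x3 intrinsics, pixels), "R" (3x3) and "t" (3): a world point X has camera coordinates R X + t. Camera axes: x right, y down, z forward; pixel columns grow to the right and rows downward; lengths in m; the calibration is good to about 2 mm. A picture is of the moment at which its call begins. There is no depth.
- finish_job(): hands the job in; it is judged then, once.
The state is a dict: "t": time; "q": joint angles; "dq": joint speeds; "effort": joint torques, N m; "tool_pos": TCP position; "tool_rot": TCP orientation; "contact_force": force on the tool from outside, world axes, zero at the start; "wrist_torque": the same for the moment, N m; "opening": finger opening in m; "grip_force": force on a finger pad.
Only numpy, scipy, OpenCV 4.12 (cv2) and the standard library are available. Lean on these libraries where they do the work, as an engineer would, in place of code of your own. Each camera call takes 0.05 s, during which the arm holds its last target. There are 200 camera calls.

## Working session

There is one attempt and no reset: what is moved stays moved. The work goes in short steps, Python scripts to look and compute and a tool call to move; the robot and the scene stay as the last step left them, time stands still between calls to the robot, and variables do not carry over. Pictures are saved under pics/ and viewed, at most 10 in all, crops included, and the job is handed in when it is done.

Besides the shell and the picture viewer there is one more tool, called after ">>>" as name([rows], argument=value, ...), one row to a line, values as JSON. carry_out: Moves the arm, as the interface text tells. Shift numbers are shares of 300 mm and turn numbers shares of pi rad, none past 1 either way. Its arguments: {"type":"object","properties":{"rows":{"type":"array"},"force":{"type":"number"}},"required":["rows"]}

```bash
mkdir -p pics
python3 - <<'E'
from station import get_obs,get_image
import cv2,numpy as np
o=get_obs();print({k:np.round(v,3).tolist() for k,v in o.items()})
for n in("side","top"):
    d=get_image(n);cv2.imwrite(f"pics/{n}0.png",d["img"]);print(n,d["mtx"].round(1).tolist(),d["R"].round(4).tolist(),d["t"].round(4).tolist(), (-d["R"].T@d["t"]).round(3))
E
```

```text
{'t': 0.0, 'q': [1.184, 0.053, 1.614, 0.0, 1.476, -0.119], 'dq': [0.0, 0.001, -0.001, 0.0, 0.001, -0.001], 'effort': [0.002, -39.366, -37.019, 0.0, 0.007, -0.0], 'tool_pos': [0.165, 0.602, 0.23], 'tool_rot': [-0.419, -3.113, 0.003], 'contact_force': [0.159, -0.126, 0.08], 'wrist_torque': [0.014, -0.024, 0.017], 'grip_force': 0.0, 'opening': 0.085}
side [[511.1, 0.0, 309.5], [0.0, 511.1, 243.8], [0.0, 0.0, 1.0]] [[0.9555, 0.2947, -0.0073], [0.1363, -0.4635, -0.8755], [-0.2614, 0.8356, -0.4831]] [-0.5308, 0.1599, 0.854] [ 0.709 -0.483  0.549]
top [[540.9, 0.0, 324.0], [0.0, 540.9, 229.3], [0.0, 0.0, 1.0]] [[-0.0256, -0.9995, -0.0174], [-0.9872, 0.028, -0.1572], [0.1576, 0.0131, -0.9874]] [0.2845, 0.5001, 0.9944] [0.344 0.257 1.065]
```

View pics/side0.png

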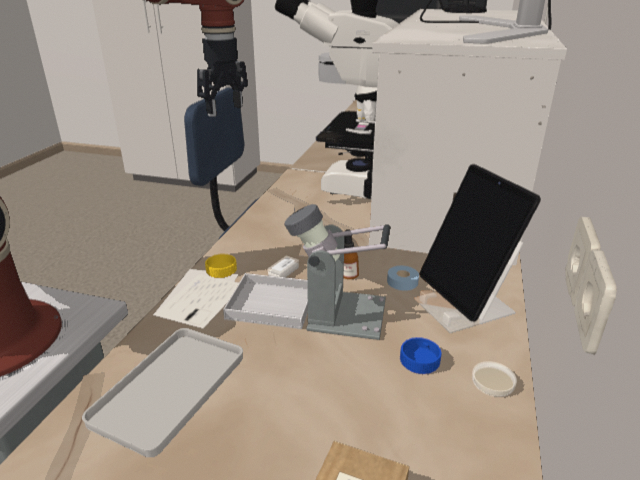

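View pics/top0.png

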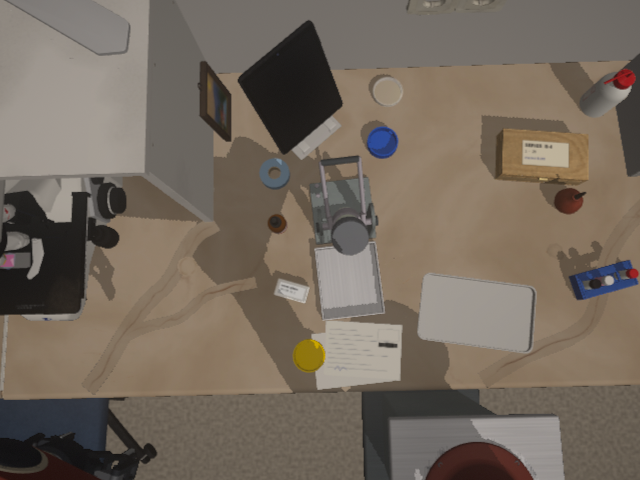

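The grey cap on the jar is at side (304,219), top (350,234). Things that could be mistaken for it are the blue lid at side (420,355), the yellow one at (222,266) and the white one at (494,378). I choose the grey ribbed one on the leaning jar. The handle bar is at top (341,160), side (386,237). I'll check these in one close crop.

Run:
```python
import cv2,numpy as np
t=cv2.imread("pics/top0.png")[145:325,300:395];s=cv2.imread("pics/side0.png")[190:340,220:395]
a=cv2.resize(t,None,fx=3.3,fy=3.3,interpolation=2);b=cv2.resize(s,None,fx=2.7,fy=2.7,interpolation=2)
c=np.zeros((600,800,3),np.uint8);c[:a.shape[0],:a.shape[1]]=a;c[:b.shape[0],320:320+b.shape[1]]=b
cv2.imwrite("pics/crop1.png",c);print(a.shape,b.shape)
```

```text
(594, 314, 3) (405, 473, 3)
```

View pics/crop1.png

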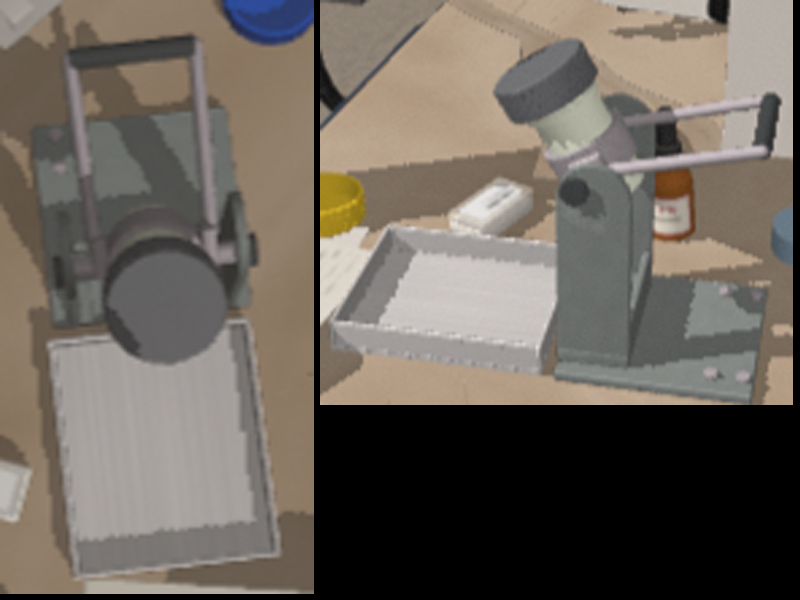

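```bash
cat > h.py <<'E'
import numpy as np
from scipy.spatial.transform import Rotation as Ro
from scipy.optimize import least_squares
K={"side":([[511.1,0,309.5],[0,511.1,243.8],[0,0,1]],[[0.9555,0.2947,-0.0073],[0.1363,-0.4635,-0.8755],[-0.2614,0.8356,-0.4831]],[-0.5308,0.1599,0.854]),
"top":([[540.9,0,324.0],[0,540.9,229.3],[0,0,1]],[[-0.0256,-0.9995,-0.0174],[-0.9872,0.028,-0.1572],[0.1576,0.0131,-0.9874]],[0.2845,0.5001,0.9944])}
def proj(n,X):
    M,R,t=map(np.array,K[n]); c=M@(R@np.array(X)+t); return c[:2]/c[2]
E
cat > fit.py <<'E'
from h import *
T=lambda u,v:("top",300+u/3.3,145+v/3.3); S=lambda u,v:("side",220+(u-320)/2.7,190+v/2.7)
# feature: kind, local xyz, pix
F=[("t",(-.07,.06,.022),T(76,577)),("t",(-.07,-.06,.022),T(278,553)),("t",(.07,-.06,.022),T(249,321)),("t",(.07,.06,.022),T(50,342)),
("b",(.062,.06,.008),T(33,127)),("b",(.062,-.06,.008),T(225,108)),("b",(-.062,.06,.008),T(55,325)),
("s",(.106,.033,.163),T(68,59)),("s",(.106,-.033,.163),T(199,46)),("s",(-.032,0,.1904),T(166,303)),
("b",(-.062,-.06,0),S(556,380)),("b",(.062,-.06,0),S(752,401)),("b",(.062,.06,.008),S(769,283)),
("t",(-.07,-.06,.022),S(334,320)),("t",(-.07,.06,.022),S(392,227)),
("s",(.106,.033,.163),S(773,97)),("s",(.106,-.033,.163),S(764,153))]
def r(p,full=False):
    x,y,w,bx,tx=p;c,s=np.cos(w),np.sin(w);o=[]
    for k,l,(n,u,v) in F:
        l=np.array(l)+[dict(t=tx,b=bx,s=0)[k],0,0]
        o.append(proj(n,[x+c*l[0]-s*l[1],y+s*l[0]+c*l[1],l[2]])-[u,v])
    return np.ravel(o)
q=least_squares(r,[.45,.2,.0,0,-.15],loss="soft_l1")
print(q.x.round(4));print(r(q.x).reshape(-1,2).round(1).tolist())
E
python3 fit.py
```

```text
[ 0.5027  0.2316  0.0785  0.0502 -0.0912]
[[-0.7, -0.4], [0.8, 0.2], [0.8, -2.0], [-0.3, -1.8], [-1.6, -1.3], [-0.4, -1.9], [-2.0, -0.5], [-0.4, -0.8], [-2.0, -0.9], [-1.7, -0.3], [-2.0, 0.4], [-1.3, 2.6], [-0.7, 1.6], [-3.9, 1.1], [-2.6, -0.6], [-1.3, 1.7], [-1.9, 0.0]]
```

The crop confirms the ribbed grey cap on the leaning jar, top face about (166,303) in the crop. The handle bar, stand and tray are also as described. I'll refine the fit with a small offset per camera and compute the first approach.

```bash
cat >> fit.py <<'E'
def r2(p):
    a=r(p[:5]).reshape(-1,2).copy()
    for i,f in enumerate(F): a[i]+= p[5:7] if f[2][0]=="top" else p[7:9]
    return np.r_[a.ravel()/1.0,p[5:]/1.2]
q=least_squares(r2,np.r_[q.x,np.zeros(4)],loss="soft_l1")
print(q.x.round(4));print((r2(q.x)[:-4]).reshape(-1,2).round(1).tolist())
E
python3 fit.py
cat >> h.py <<'E'
P=np.array([.5027,.2316]);W=.0785
def stand(l):
    c,s=np.cos(W),np.sin(W);return np.array([P[0]+c*l[0]-s*l[1],P[1]+s*l[0]+c*l[1],l[2]])
def tool(tilt,yaw):
    # tool z = into jar, axis leaning `tilt` to front; closing line y at yaw (about outward axis) from stand y
    Rz=Ro.from_euler("z",W)*Ro.from_euler("y",-tilt)*Ro.from_euler("z",yaw)
    return Rz*Ro.from_matrix([[-1,0,0],[0,1,0],[0,0,-1]])
def rows(pos,R,p0=None,R0=None):
    from station import get_obs
    if p0 is None: o=get_obs();p0=o["tool_pos"];R0=Ro.from_rotvec(o["tool_rot"])
    d=(R0.inv()*R).as_rotvec()/np.pi; s=R0.inv().apply(np.array(pos)-p0)/.3
    print("row",np.r_[d,s].round(4).tolist(),"| deg %.1f mm %.1f"%(np.linalg.norm(d)*180,np.linalg.norm(s)*300))
AX=lambda d:(-.5*d,0,.135+np.sqrt(.75)*d)  # stand point on jar axis at d from pivot
D=np.deg2rad
E
python3 - <<'E'
import sys;sys.path.insert(0,'.')
from h import *
for y in(-37,53): print(y);rows(stand(AX(.12)),tool(D(30),D(y)))
print(stand(AX(.064)),stand((.06,-.15,0)),stand((.106,0,.163)))
E
```

```text
[ 0.5027  0.2316  0.0785  0.0502 -0.0912]
[[-0.7, -0.4], [0.8, 0.2], [0.8, -2.0], [-0.3, -1.8], [-1.6, -1.3], [-0.4, -1.9], [-2.0, -0.5], [-0.4, -0.8], [-2.0, -0.9], [-1.7, -0.3], [-2.0, 0.4], [-1.3, 2.6], [-0.7, 1.6], [-3.9, 1.1], [-2.6, -0.6], [-1.3, 1.7], [-1.9, 0.0]]
[ 0.5034  0.2328  0.0781  0.0493 -0.0901  1.3049  1.2724  1.2477 -0.5866]
[[-0.1, -0.1], [1.3, 0.5], [1.4, -1.6], [0.3, -1.5], [-0.8, -0.0], [0.4, -0.5], [-1.3, 0.8], [0.2, 0.1], [-1.4, -0.0], [-1.2, 0.6], [-0.6, -0.6], [-0.1, 1.6], [0.6, 0.6], [-1.3, 0.3], [-0.2, -1.4], [0.5, 0.9], [-0.0, -0.8]]
-37
row [-0.0802, -0.1471, 0.0933, -1.2237, -0.9615, -0.0276] | deg 34.5 mm 467.0
53
row [0.0504, -0.1712, -0.3947, -1.2237, -0.9615, -0.0276] | deg 78.0 mm 467.0
[0.47079855 0.22909058 0.19042563] [0.57427814 0.0867671  0.        ] [0.60837357 0.23991246 0.163     ]
```

>>> carry_out([
  [-0.02,-0.04,0.02,-0.15,-0.12,0,-1],
  [-0.04,-0.08,0.05,-0.28,-0.22,0,-1],
  [-0.06,-0.11,0.07,-0.4,-0.32,0,-1],
  [-0.08,-0.147,0.093,-0.52,-0.41,0,-1],
  [-0.08,-0.147,0.093,-0.6,-0.48,0,-1],
], force=60)

```text
t: 0.6
tool_pos: [0.2995, 0.4133, 0.228]
tool_rot: [0.736, 2.536, 0.247]
contact_force: [0.0, 0.5, -0.8]
opening: 0.0854
grip_force: 0.0
```

```bash
sed -i 's/^P=.*/P=np.array([.503,.2325]);W=.078/' h.py
python3 - <<'E'
from h import *
rows(stand(AX(.12)),tool(D(30),D(-37)))
E
```

```text
row [-0.0005, 0.0002, 0.001, -0.704, -0.2892, 0.1838] | deg 0.2 mm 234.9
```

>>> carry_out([
  [0,0,0,-0.15,-0.06,0.03,-1],
  [0,0,0,-0.3,-0.12,0.07,-1],
  [0,0,0,-0.45,-0.185,0.11,-1],
  [0,0,0,-0.6,-0.245,0.155,-1],
  [0,0,0,-0.704,-0.289,0.184,-1],
])

```text
t: 1.1
tool_pos: [0.4454, 0.2281, 0.2415]
tool_rot: [0.741, 2.534, 0.252]
contact_force: [0.2, -0.0, -0.2]
opening: 0.0854
grip_force: 0.0
```

>>> carry_out([
  [0,0,0,0,0,0,-1],
])

```text
t: 1.2
tool_pos: [0.4462, 0.2268, 0.2415]
tool_rot: [0.747, 2.532, 0.249]
contact_force: [0.2, 0.0, 0.3]
opening: 0.0852
grip_force: 0.0
```

Run:
```python
from h import *
from station import get_image
import cv2
rows(stand(AX(.12)),tool(D(30),D(-37)))
rows(stand(AX(.04)),tool(D(30),D(-37)))
s=get_image("side")["img"][130:330,220:400];t=get_image("top")["img"][140:320,260:420]
c=np.zeros((600,800,3),np.uint8);c[:500,:450]=cv2.resize(s,(450,500),interpolation=2);c[:394,450:]=cv2.resize(t,(350,394),interpolation=2)
cv2.imwrite("pics/hover.png",c)
```

```text
row [-0.0006, 0.0007, -0.0018, 0.0127, -0.0044, 0.0024] | deg 0.4 mm 4.1
row [-0.0006, 0.0007, -0.0018, 0.0133, -0.0039, 0.269] | deg 0.4 mm 80.8
```

View pics/hover.png

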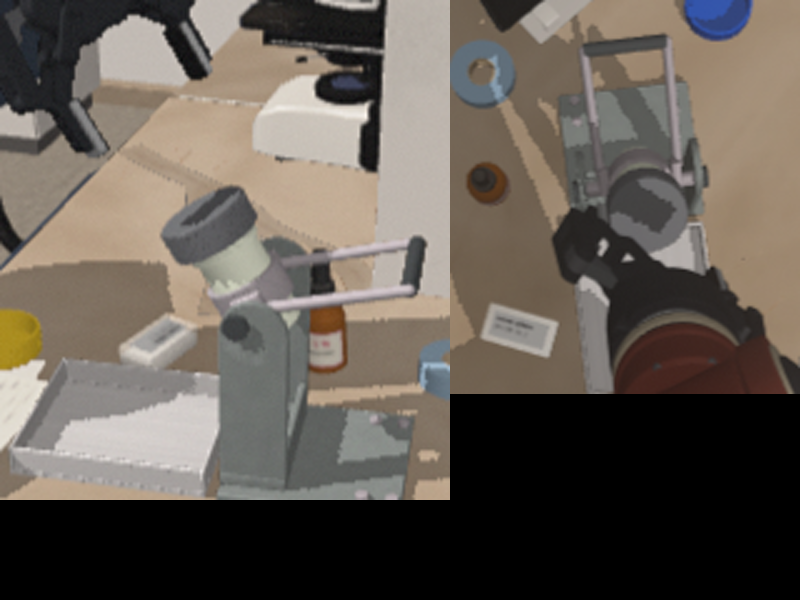

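The cap is below the open gripper. The fingertips are at side px about (260,190) and (302,158). I'll check them against the projection.

Run:
```python
from h import *
from station import get_obs
o=get_obs();R=Ro.from_rotvec(o["tool_rot"]);p=o["tool_pos"]
for n in("side","top"):
    print(n,[proj(n,p+R.apply([0,s*y,-b])).round(0).tolist() for b in (0,.013) for s in(1,-1) for y in (.0425,.057)], "captop",proj(n,stand(AX(.064))).round(1),"TCP axis dir 64mm",proj(n,p+R.apply([0,0,.056])).round(1))
```

```text
side [[303.0, 169.0], [309.0, 164.0], [265.0, 197.0], [258.0, 203.0], [299.0, 162.0], [305.0, 157.0], [261.0, 190.0], [254.0, 196.0]] captop [300.7 213.5] TCP axis dir 64mm [301.8 211.9]
top [[326.0, 236.0], [318.0, 231.0], [373.0, 262.0], [380.0, 266.0], [326.0, 239.0], [318.0, 234.0], [374.0, 265.0], [382.0, 269.0]] captop [348.  236.4] TCP axis dir 64mm [346.8 235.4]
```

>>> carry_out([
  [0,0,0,0.008,-0.003,0.05,-1],
  [0,0,0,0.013,-0.004,0.1,-1],
  [0,0,0,0.013,-0.004,0.15,-1],
  [0,0,0,0.013,-0.004,0.18,-1],
  [0,0,0,0.013,-0.004,0.18,-1],
])

```text
t: 1.8
tool_pos: [0.4667, 0.2348, 0.1908]
tool_rot: [0.737, 2.54, 0.25]
contact_force: [0.9, 0.3, 0.2]
opening: 0.0853
grip_force: 0.0
```

>>> carry_out([
  [0,0,0,0,0,0,-1],
  [0,0,0,0,0,0,-1],
])

```text
t: 2.0
tool_pos: [0.468, 0.2345, 0.1939]
tool_rot: [0.737, 2.535, 0.254]
contact_force: [-0.2, -0.6, 0.5]
opening: 0.086
grip_force: 0.0
```

Run:
```python
from h import *
rows(stand(AX(.041)),tool(D(30),D(-37)))
```

```text
row [0.0009, -0.0001, 0.0003, -0.0112, -0.0117, 0.0911] | deg 0.2 mm 27.8
```

>>> carry_out([
  [0,0,0,0,0,0,-1],
  [0,0,0,0,0,0,-1],
  [0,0,0,0,0,0,-1],
])

```text
t: 2.3
tool_pos: [0.4681, 0.234, 0.1933]
tool_rot: [0.739, 2.535, 0.253]
contact_force: [-0.7, -0.4, -0.1]
opening: 0.0853
grip_force: 0.0
```

>>> carry_out([
  [0,0,0,0,0,0,-1],
])

```text
t: 2.4
tool_pos: [0.468, 0.2339, 0.1931]
tool_rot: [0.739, 2.535, 0.253]
contact_force: [0.6, -0.0, 0.6]
opening: 0.0852
grip_force: 0.0
```

Run:
```python
from h import *
rows(stand(AX(.041)),tool(D(30),D(-37)))
```

```text
row [0.0005, -0.0002, 0.0001, -0.0111, -0.009, 0.089] | deg 0.1 mm 27.0
```

>>> carry_out([
  [0,0,0,-0.011,-0.009,0,-1],
  [0,0,0,-0.011,-0.009,0.03,-1],
  [0,0,0,-0.011,-0.009,0.06,-1],
  [0,0,0,-0.011,-0.009,0.089,-1],
  [0,0,0,-0.011,-0.009,0.089,-1],
])

```text
t: 2.9
tool_pos: [0.4819, 0.2304, 0.1677]
tool_rot: [0.74, 2.539, 0.249]
contact_force: [0.5, 0.8, -1.0]
opening: 0.0854
grip_force: 0.0
```

>>> carry_out([
  [0,0,0,0,0,0,-1],
  [0,0,0,0,0,0,-1],
  [0,0,0,0,0,0,-1],
])

```text
t: 3.2
tool_pos: [0.4827, 0.2311, 0.1708]
tool_rot: [0.738, 2.535, 0.253]
contact_force: [0.2, -0.3, -0.6]
opening: 0.0854
grip_force: 0.0
```

Run:
```python
from h import *
rows(stand(AX(.041)),tool(D(30),D(-37)))
from station import get_image
import cv2
s=get_image("side")["img"][130:280,230:410];t=get_image("top")["img"][140:320,260:420]
c=np.zeros((600,800,3),np.uint8);c[:417,:500]=cv2.resize(s,(500,417),interpolation=2);c[:338,500:]=cv2.resize(t,(300,338),interpolation=2)
cv2.imwrite("pics/down.png",c)
```

```text
row [0.0006, -0.0001, 0.0002, 0.0002, -0.001, 0.0005] | deg 0.1 mm 0.3
```

View pics/down.png

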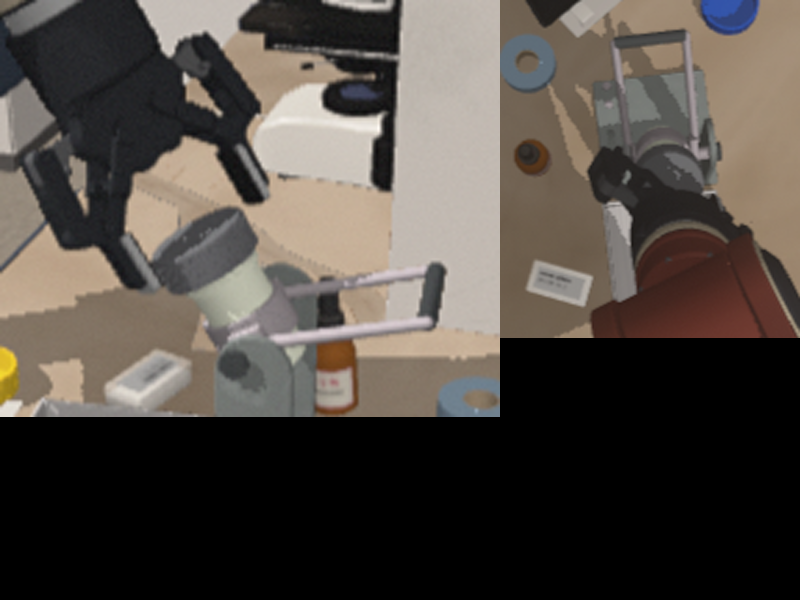

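The open fingers straddle the cap. Their tips are at crop px (148,285) and (258,195), midpoint about (203,240), and the cap body is at about (207,248). I close on it.

>>> carry_out([
  [0,0,0,0,0,0,1],
  [0,0,0,0,0,0,1],
  [0,0,0,0,0,0,1],
  [0,0,0,0,0,0,1],
], force=60)

```text
t: 3.7
tool_pos: [0.4821, 0.2307, 0.171]
tool_rot: [0.739, 2.536, 0.251]
contact_force: [-7.5, -3.2, 7.1]
opening: 0.0606
grip_force: 63.3
```

>>> carry_out([
  [0,0,0,0,0,0,1],
  [0,0,0,0,0,0,1],
  [0,0,0,0,0,0,1],
])

```text
t: 4.0
tool_pos: [0.4821, 0.2308, 0.171]
tool_rot: [0.739, 2.536, 0.251]
contact_force: [-7.0, -2.2, 5.8]
opening: 0.0605
grip_force: 63.3
```

Run:
```python
from h import *
from station import get_obs
o=get_obs();R=Ro.from_rotvec(o["tool_rot"]);print(R.inv().apply(o["contact_force"]).round(1),R.inv().apply(o["wrist_torque"]).round(2))
rows(stand(AX(.041)),tool(D(30),D(-37)))
```

```text
[ 1.6 -3.3 -8.6] [0.83 0.45 0.12]
row [0.0, -0.0004, 0.0001, -0.0002, 0.0006, 0.0021] | deg 0.1 mm 0.7
```

>>> carry_out([
  [0,0,-0.04,0,0,-0.0018,1],
  [0,0,-0.08,0,0,-0.0036,1],
  [0,0,-0.12,0,0,-0.0054,1],
  [0,0,-0.16,0,0,-0.0072,1],
  [0,0,-0.16,0,0,-0.0072,1],
])

```text
t: 4.5
tool_pos: [0.4813, 0.2306, 0.1719]
tool_rot: [0.084, 2.619, 0.078]
contact_force: [1.1, -1.9, -0.3]
opening: 0.0604
grip_force: 64.8
```

```bash
cat > st.py <<'E'
from h import *
from station import get_obs
import sys
o=get_obs();R=Ro.from_rotvec(o["tool_rot"]);print("F",R.inv().apply(o["contact_force"]).round(1),"M",R.inv().apply(o["wrist_torque"]).round(2),"open",o["opening"].__round__(4) , "q",np.round(o["q"],2))
d,t,y=map(float,sys.argv[1:4]);rows(stand(AX(d)),tool(D(t),D(y)))
E
python3 st.py .0432 30 -8.2
```

```text
F [-0.9 -1.9  0.7] M [0.24 0.24 0.01] open 0.0604 q [ 0.39 -0.44  2.2  -0.2   0.89 -1.03]
row [0.0003, -0.0, 0.0002, -0.0012, 0.001, -0.0011] | deg 0.1 mm 0.6
```

>>> carry_out([
  [0,0,-0.04,0,0,-0.0018,1],
  [0,0,-0.08,0,0,-0.0036,1],
  [0,0,-0.12,0,0,-0.0054,1],
  [0,0,-0.16,0,0,-0.0072,1],
  [0,0,-0.2,0,0,-0.009,1],
])

```text
t: 5.0
tool_pos: [0.4799, 0.2303, 0.1742]
tool_rot: [-0.733, 2.521, -0.142]
contact_force: [0.2, -1.8, -0.2]
opening: 0.0607
grip_force: 64.8
```

>>> carry_out([
  [0,0,-0.04,0,0,-0.0018,1],
  [0,0,-0.056,0,0,-0.0025,1],
  [0,0,-0.056,0,0,-0.0025,1],
])

```text
t: 5.3
tool_pos: [0.4797, 0.2308, 0.1752]
tool_rot: [-0.949, 2.455, -0.2]
contact_force: [0.4, 0.4, -0.4]
opening: 0.0602
grip_force: 64.8
```

```bash
python3 st.py .0466 30 38
```

```text
F [-0.3  0.2  0.6] M [-0.13  0.19  0.03] open 0.0602 q [ 0.39 -0.45  2.2  -0.2   0.89 -1.84]
row [0.0004, 0.0004, -0.0014, -0.0002, -0.0007, -0.0004] | deg 0.3 mm 0.2
```

Forces are nil. I draw off along the axis slowly for 40 mm.

>>> carry_out([
  [0,0,0,0,0,-0.01,1],
  [0,0,0,0,0,-0.03,1],
  [0,0,0,0,0,-0.06,1],
  [0,0,0,0,0,-0.09,1],
  [0,0,0,0,0,-0.14,1],
])

```text
t: 5.8
tool_pos: [0.4581, 0.2289, 0.2118]
tool_rot: [-0.952, 2.455, -0.201]
contact_force: [0.9, 0.1, -0.9]
opening: 0.0602
grip_force: 64.9
```

>>> carry_out([
  [0,0,0,0,0,0,1],
  [0,0,0,0,0,0,1],
  [0,0,0,0,0,0,1],
])

```text
t: 6.1
tool_pos: [0.4586, 0.229, 0.211]
tool_rot: [-0.952, 2.455, -0.201]
contact_force: [-1.2, -0.1, -1.5]
opening: 0.0603
grip_force: 64.9
```

```bash
python3 st.py .0886 30 38
python3 - <<'E'
from h import *
import cv2
from station import get_image
rows(stand((.06,-.15,.1)),tool(0,D(38)))
s=get_image("side")["img"][130:280,230:410]
cv2.imwrite("pics/off.png",cv2.resize(s,(720,600),interpolation=2))
E
```

```text
F [1.4 1.1 0.7] M [-0.16  0.22  0.03] open 0.0603 q [ 0.41 -0.54  2.2  -0.19  0.99 -1.84]
row [0.0004, 0.0002, -0.0005, -0.0017, -0.001, -0.0016] | deg 0.1 mm 0.8
row [-0.1021, 0.1316, -0.0004, 0.2151, -0.4668, 0.494] | deg 30.0 mm 213.9
```

View pics/off.png

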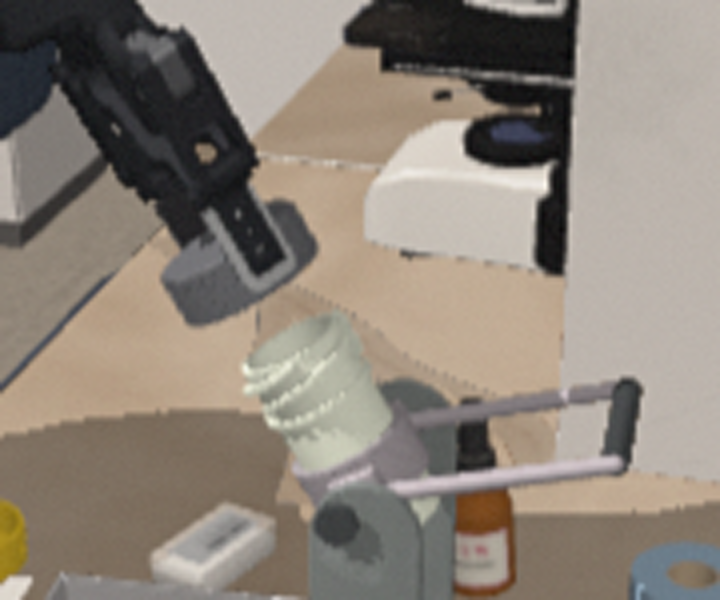

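The cap (240,262) is off and hangs clear of the jar's thread (320,370).

Run:
```python
from h import *
for f in (.25,.5,.75,1):
    a=np.array([-.044,0,.212]);b=np.array([.06,-.15,.19]);rows(stand(a+f*(b-a)),tool(D(30*(1-f)),D(38)))
```

```text
row [-0.0252, 0.0329, -0.0005, 0.0215, -0.1412, 0.0563] | deg 7.5 mm 46.1
row [-0.0508, 0.0657, -0.0005, 0.0464, -0.2804, 0.1153] | deg 15.0 mm 92.0
row [-0.0764, 0.0986, -0.0004, 0.0712, -0.4196, 0.1743] | deg 22.5 mm 138.0
row [-0.102, 0.1314, -0.0004, 0.096, -0.5588, 0.2334] | deg 30.0 mm 183.9
```

>>> carry_out([
  [-0.025,0.033,0,0.021,-0.141,0.056,1],
  [-0.051,0.066,0,0.046,-0.28,0.115,1],
  [-0.076,0.099,0,0.071,-0.42,0.174,1],
  [-0.102,0.131,0,0.096,-0.559,0.233,1],
  [-0.102,0.131,0,0.096,-0.559,0.233,1],
])

```text
t: 6.65
tool_pos: [0.5781, 0.0831, 0.1836]
tool_rot: [1.124, -2.924, -0.005]
contact_force: [-1.3, 0.7, -1.2]
opening: 0.0603
grip_force: 65.0
```

>>> carry_out([
  [0,0,0,0,0,0.15,1],
  [0,0,0,0,0,0.3,1],
  [0,0,0,0,0,0.4,1],
  [0,0,0,0,0,0.5,1],
  [0,0,0,0,0,0.54,1],
])

```text
t: 7.15
tool_pos: [0.5718, 0.0882, 0.0248]
tool_rot: [1.136, -2.926, -0.004]
contact_force: [-0.2, -0.6, -0.5]
opening: 0.0606
grip_force: 65.0
```

>>> carry_out([
  [0,0,0,0,0,0,1],
  [0,0,0,0,0,0,1],
  [0,0,0,0,0,0,1],
])

```text
t: 7.45
tool_pos: [0.5768, 0.0881, 0.0314]
tool_rot: [-1.134, 2.923, -0.001]
contact_force: [0.5, 0.3, 0.2]
opening: 0.0607
grip_force: 65.0
```

Run:
```python
from h import *
rows(stand((.06,-.15,.002)),tool(0,D(38)))
```

```text
row [-0.001, 0.0018, -0.0002, 0.0074, 0.0042, 0.0978] | deg 0.4 mm 29.5
```

>>> carry_out([
  [0,0,0,0,0,0.03,1],
  [0,0,0,0,0,0.055,1],
  [0,0,0,0,0,0.075,1],
  [0,0,0,0,0,0.088,1],
  [0,0,0,0,0,0.093,1],
])

```text
t: 7.95
tool_pos: [0.5745, 0.088, 0.0001]
tool_rot: [-1.136, 2.928, 0.002]
contact_force: [-1.5, -0.6, -0.1]
opening: 0.0604
grip_force: 65.0
```

>>> carry_out([
  [0,0,0,0,0,0.003,1],
  [0,0,0,0,0,0.005,1],
  [0,0,0,0,0,0.005,1],
])

```text
t: 8.25
tool_pos: [0.5755, 0.0881, -0.0001]
tool_rot: [-1.135, 2.926, 0.001]
contact_force: [0.4, -0.6, 0.2]
opening: 0.0604
grip_force: 65.0
```

>>> carry_out([
  [0,0,0,0,0,0.003,1],
  [0,0,0,0,0,0.004,1],
  [0,0,0,0,0,0.004,1],
])

```text
t: 8.55
tool_pos: [0.5755, 0.0881, -0.0003]
tool_rot: [-1.136, 2.926, 0.001]
contact_force: [-5.2, -0.8, 7.8]
opening: 0.0605
grip_force: 65.8
```

>>> carry_out([
  [0,0,0,0,0,-0.002,1],
  [0,0,0,0,0,-0.002,1],
  [0,0,0,0,0,-0.002,0.3],
  [0,0,0,0,0,-0.002,-0.2],
  [0,0,0,0,0,-0.002,-1],
])

```text
t: 9.05
tool_pos: [0.5754, 0.088, -0.001]
tool_rot: [-1.135, 2.926, 0.001]
contact_force: [-1.1, 0.4, 0.2]
opening: 0.073
grip_force: 0.0
```

>>> carry_out([
  [0,0,0,0,0,0,-1],
  [0,0,0,0,0,0,-1],
  [0,0,0,0,0,0,-1],
  [0,0,0,0,0,0,-1],
])

```text
t: 9.45
tool_pos: [0.575, 0.088, -0.0013]
tool_rot: [-1.136, 2.927, 0.001]
contact_force: [-0.4, -0.6, 0.1]
opening: 0.0854
grip_force: 0.0
```

Run:
```python
from h import *
from station import get_obs
o=get_obs();print(o["tool_pos"],o["tool_rot"],o["opening"])
rows(o["tool_pos"]+[0,0,.2],Ro.from_rotvec(o["tool_rot"]))
np.savez("rel.npz",p=o["tool_pos"],r=o["tool_rot"])
```

```text
[ 0.57499584  0.0879965  -0.00131676] [-1.13569525e+00  2.92676131e+00  1.15868136e-03] 0.0853565061617873
row [0.0, 0.0, 0.0, -0.0016, -0.0001, -0.6667] | deg 0.0 mm 200.0
```

>>> carry_out([
  [0,0,0,0,0,-0.05,-1],
  [0,0,0,0,0,-0.2,-1],
  [0,0,0,0,0,-0.36,-0.5],
  [0,0,0,0,0,-0.52,0],
  [0,0,0,0,0,-0.7,0.1],
])

```text
t: 9.95
tool_pos: [0.5743, 0.0877, 0.2079]
tool_rot: [-1.135, 2.926, 0.0]
contact_force: [1.4, -0.1, -0.5]
opening: 0.0439
grip_force: 0.0
```

>>> carry_out([
  [0,0,0.04,0,0,0,0.1],
  [0,0,0.08,0,0,0,0.1],
  [0,0,0.12,0,0,0,0.1],
  [0,0,0.16,0,0,0,0.1],
  [0,0,0.2,0,0,0,0.1],
])

```text
t: 10.45
tool_pos: [0.5747, 0.0877, 0.2063]
tool_rot: [-0.168, 3.134, 0.002]
contact_force: [0.8, -0.2, 0.7]
opening: 0.0382
grip_force: 0.0
```

>>> carry_out([
  [0,0,0.04,0,0,0,0.1],
  [0,0,0.08,0,0,0,0.1],
  [0,0,0.12,0,0,0,0.1],
  [0,0,0.16,0,0,0,0.1],
  [0,0,0.2,0,0,0,0.1],
])

```text
t: 10.95
tool_pos: [0.5748, 0.0877, 0.2063]
tool_rot: [0.809, 3.033, 0.004]
contact_force: [0.4, -0.4, 0.3]
opening: 0.038
grip_force: 0.0
```

Run:
```python
from h import *
from station import get_obs
o=get_obs();print(o["q"].round(2),o["opening"],o["tool_pos"])
rows(stand((.106,0,.215)),tool(0,D(-90)))
```

```text
[ 0.02 -0.04  1.74  0.    1.43 -1.03] 0.03799343384459242 [0.57475597 0.08772466 0.20630561]
row [0.0012, 0.0002, 0.3092, 0.156, 0.4987, -0.0278] | deg 55.7 mm 157.0
```

>>> carry_out([
  [0,0,0.045,0.03,0.1,-0.03,0.1],
  [0,0,0.09,0.065,0.2,-0.028,0.1],
  [0,0,0.135,0.095,0.3,-0.028,0.1],
  [0,0,0.18,0.125,0.4,-0.028,0.1],
  [0,0,0.225,0.156,0.499,-0.028,0.1],
])

```text
t: 11.45
tool_pos: [0.6081, 0.2423, 0.2151]
tool_rot: [1.81, 2.565, 0.005]
contact_force: [0.1, 0.6, 0.4]
opening: 0.0385
grip_force: 0.0
```

>>> carry_out([
  [0,0,0.045,0,0,0,0.1],
  [0,0,0.084,0,0,0,0.1],
  [0,0,0.084,0,0,0,0.1],
  [0,0,0.084,0,0,0,0.1],
  [0,0,0.084,0,0,0,0.1],
])

```text
t: 11.95
tool_pos: [0.6079, 0.2408, 0.2142]
tool_rot: [2.124, 2.313, 0.005]
contact_force: [0.5, -0.9, -0.3]
opening: 0.0384
grip_force: 0.0
```

Run:
```python
from h import *
rows(stand((.106,0,.146)),tool(0,D(-90)))
import cv2
from station import get_image
s=get_image("side")["img"][110:290,250:490];t=get_image("top")["img"][80:320,260:420]
c=np.zeros((600,800,3),np.uint8);c[:360,:480]=cv2.resize(s,(480,360),interpolation=2);c[:480,480:]=cv2.resize(t,(320,480),interpolation=2)
cv2.imwrite("pics/bar.png",c)
```

```text
row [0.0009, -0.0004, 0.0023, -0.0006, 0.0019, 0.2273] | deg 0.5 mm 68.2
```

View pics/bar.png

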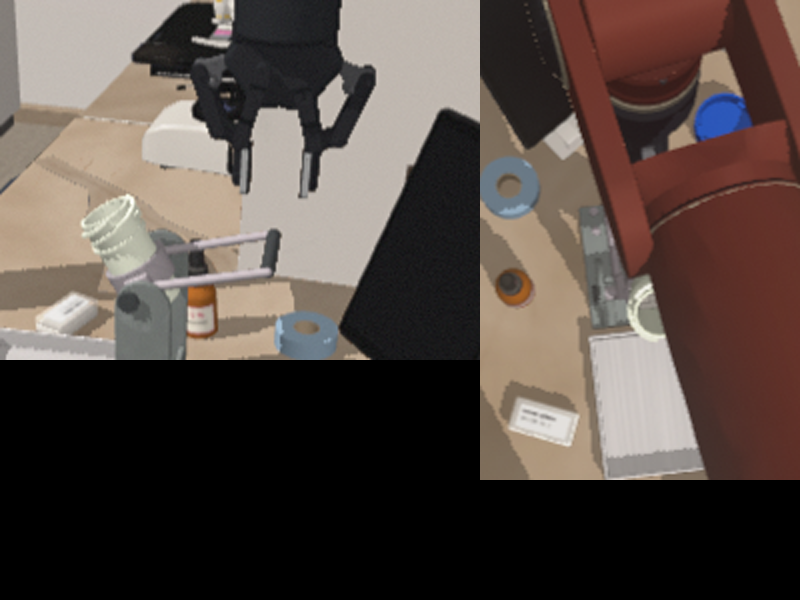

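The gripper, tips at (240,190) and (308,192), is centred over the bar (272,250). I go down and grip it.

>>> carry_out([
  [0,0,0,0,0.002,0.06,0.1],
  [0,0,0,0,0.002,0.12,0.1],
  [0,0,0,0,0.002,0.17,0.1],
  [0,0,0,0,0.002,0.21,0.1],
  [0,0,0,0,0.002,0.227,0.1],
])

```text
t: 12.55
tool_pos: [0.6073, 0.2408, 0.1424]
tool_rot: [-2.125, -2.311, 0.002]
contact_force: [-0.5, -0.6, 0.1]
opening: 0.0383
grip_force: 0.0
```

>>> carry_out([
  [0,0,0,0,0,0,0.1],
  [0,0,0,0,0,0,1],
  [0,0,0,0,0,0,1],
  [0,0,0,0,0,0,1],
  [0,0,0,0,0,0,1],
], force=30)

```text
t: 13.05
tool_pos: [0.6088, 0.2413, 0.1467]
tool_rot: [2.126, 2.312, 0.005]
contact_force: [-2.8, -2.1, 4.4]
opening: 0.011
grip_force: 29.5
```

>>> carry_out([
  [0,0,0,0,0,0,1],
  [0,0,0,0,0,0,1],
])

```text
t: 13.25
tool_pos: [0.6088, 0.2413, 0.1467]
tool_rot: [2.126, 2.312, 0.005]
contact_force: [-3.9, -1.0, 5.1]
opening: 0.0108
grip_force: 29.7
```

Run:
```python
from h import *
from station import get_obs
o=get_obs();R=Ro.from_rotvec(o["tool_rot"]);p0=o["tool_pos"]
print(o["q"].round(2));rows(stand((.106,0,.146)),tool(0,D(-90)))
# arc from the present pose; keep yaw
a0=np.arctan2(28,106);r=.1096
for k in range(1,31):
    a=a0+1.95*k/30
    d=np.array([r*(np.cos(a)-np.cos(a0)),0,r*(np.sin(a)-np.sin(a0))])
    w=Ro.from_euler("z",W).apply(d); s=R.inv().apply(w)/.3
    print(k,s.round(3).tolist(),(p0+w).round(4).tolist() if k%5==0 else "")
```

```text
[0.26 0.18 1.62 0.   1.34 0.18]
row [0.0009, -0.0005, 0.0019, -0.0018, -0.0004, 0.0024] | deg 0.4 mm 0.9
1 [0.0, -0.007, -0.023] 
2 [0.0, -0.015, -0.045] 
3 [0.0, -0.025, -0.067] 
4 [0.0, -0.036, -0.088] 
5 [0.0, -0.048, -0.108] [0.5943, 0.2402, 0.1791]
6 [0.001, -0.062, -0.127] 
7 [0.001, -0.077, -0.146] 
8 [0.001, -0.093, -0.163] 
9 [0.001, -0.11, -0.18] 
10 [0.001, -0.128, -0.195] [0.5703, 0.2383, 0.2051]
11 [0.001, -0.147, -0.209] 
12 [0.001, -0.167, -0.222] 
13 [0.001, -0.188, -0.233] 
14 [0.002, -0.209, -0.243] 
15 [0.002, -0.232, -0.252] [0.5393, 0.2359, 0.2221]
16 [0.002, -0.254, -0.259] 
17 [0.002, -0.277, -0.265] 
18 [0.002, -0.301, -0.269] 
19 [0.002, -0.324, -0.272] 
20 [0.002, -0.348, -0.273] [0.5045, 0.2332, 0.2283]
21 [0.003, -0.372, -0.273] 
22 [0.003, -0.395, -0.271] 
23 [0.003, -0.419, -0.267] 
24 [0.003, -0.442, -0.262] 
25 [0.003, -0.465, -0.256] [0.4695, 0.2304, 0.223]
26 [0.003, -0.487, -0.248] 
27 [0.003, -0.509, -0.238] 
28 [0.004, -0.53, -0.228] 
29 [0.004, -0.55, -0.215] 
30 [0.004, -0.57, -0.202] [0.4381, 0.228, 0.2068]
```

>>> carry_out([
  [0,0,0,0,-0.007,-0.023,1],
  [0,0,0,0,-0.015,-0.045,1],
  [0,0,0,0,-0.025,-0.067,1],
  [0,0,0,0,-0.036,-0.088,1],
  [0,0,0,0,-0.048,-0.108,1],
])

```text
t: 13.75
tool_pos: [0.5963, 0.2402, 0.1775]
tool_rot: [2.124, 2.309, 0.012]
contact_force: [8.0, 2.1, -6.6]
opening: 0.0106
grip_force: 29.1
```

>>> carry_out([
  [0,0,0,0,-0.014,-0.019,1],
  [0,0,0,0,-0.029,-0.038,1],
  [0,0,0,0,-0.045,-0.055,1],
  [0,0,0,0.001,-0.062,-0.072,1],
  [0,0,0,0.001,-0.08,-0.087,1],
])

```text
t: 14.25
tool_pos: [0.5739, 0.2382, 0.2055]
tool_rot: [2.122, 2.306, 0.017]
contact_force: [11.5, -0.4, -2.4]
opening: 0.0109
grip_force: 29.2
```

>>> carry_out([
  [0,0,0,0,-0.019,-0.014,1],
  [0,0,0,0,-0.039,-0.027,1],
  [0,0,0,0,-0.06,-0.038,1],
  [0,0,0,0,-0.081,-0.048,1],
  [0,0,0,0.001,-0.104,-0.057,1],
])

```text
t: 14.75
tool_pos: [0.5445, 0.2356, 0.2251]
tool_rot: [2.119, 2.303, 0.023]
contact_force: [14.2, -2.0, 4.5]
opening: 0.0106
grip_force: 29.5
```

>>> carry_out([
  [0,0,0,0,-0.022,-0.007,1],
  [0,0,0,0,-0.045,-0.013,1],
  [0,0,0,0,-0.069,-0.017,1],
  [0,0,0,0,-0.092,-0.02,1],
  [0,0,0,0,-0.116,-0.021,1],
])

```text
t: 15.25
tool_pos: [0.5108, 0.2327, 0.234]
tool_rot: [2.118, 2.301, 0.028]
contact_force: [9.3, -1.5, 11.8]
opening: 0.0105
grip_force: 31.4
```

>>> carry_out([
  [0,0,0,0,-0.024,0,1],
  [0,0,0,0,-0.047,0.002,1],
  [0,0,0,0,-0.071,0.006,1],
  [0,0,0,0,-0.094,0.011,1],
  [0,0,0,0.001,-0.117,0.017,1],
])

```text
t: 15.75
tool_pos: [0.4748, 0.2295, 0.2286]
tool_rot: [2.118, 2.301, 0.022]
contact_force: [6.1, -6.2, 9.8]
opening: 0.0107
grip_force: 32.5
```

>>> carry_out([
  [0,0,0,0,-0.022,0.008,1],
  [0,0,0,0,-0.044,0.018,1],
  [0,0,0,0,-0.065,0.028,1],
  [0,0,0,0,-0.085,0.041,1],
  [0,0,0,0.001,-0.105,0.054,1],
])

```text
t: 16.25
tool_pos: [0.442, 0.2266, 0.2117]
tool_rot: [2.12, 2.303, 0.015]
contact_force: [0.9, -10.2, 15.5]
opening: 0.0108
grip_force: 34.1
```

>>> carry_out([
  [0,0,0,0,0,0,1],
  [0,0,0,0,0,0,1],
  [0,0,0,0,0,0,1],
  [0,0,0,0,0,0,1],
  [0,0,0,0,0,0,1],
])

```text
t: 16.75
tool_pos: [0.4406, 0.2265, 0.2106]
tool_rot: [2.121, 2.306, 0.009]
contact_force: [-1.9, -9.1, 14.2]
opening: 0.0107
grip_force: 34.1
```

Run:
```python
from h import *
import cv2
from station import get_image,get_obs
p=get_obs()["tool_pos"];b=Ro.from_euler("z",-W).apply(p+[0,0,.0163]-np.array([*P,.135]));print("bar",b,"turn",np.arctan2(b[2],b[0])-np.arctan2(28,106),np.hypot(b[0],b[2]))
s=get_image("side")["img"][130:350,200:420]
cv2.imwrite("pics/tip.png",cv2.resize(s,(600,600),interpolation=2))
```

```text
bar [-0.06270105 -0.00114897  0.09185061] turn 1.9115249497368527 0.11121131410362796
```

View pics/tip.png

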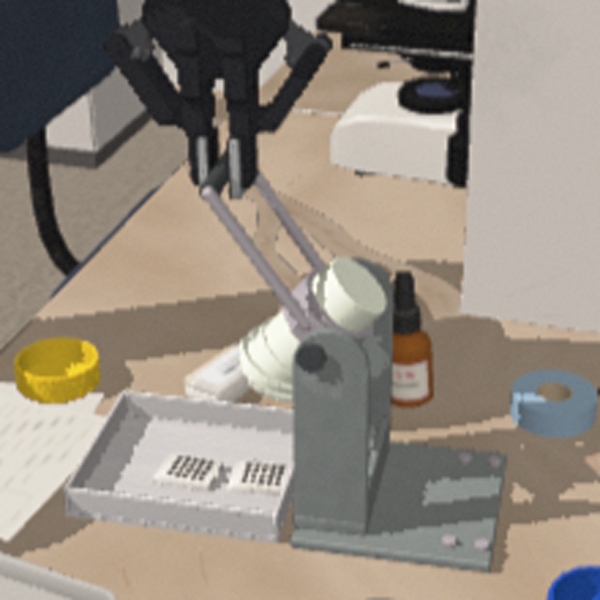

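Both cassettes lie in the tray, at (190,468) and (262,475), and the jar mouth is tipped down. I swing it back.

>>> carry_out([
  [0,0,0,0,0.02,-0.013,1],
  [0,0,0,0,0.04,-0.026,1],
  [0,0,0,0,0.061,-0.036,1],
  [0,0,0,0,0.083,-0.046,1],
  [0,0,0,-0.001,0.105,-0.054,1],
])

```text
t: 17.3
tool_pos: [0.4668, 0.229, 0.2246]
tool_rot: [-2.125, -2.311, 0.008]
contact_force: [-16.5, -6.9, 14.2]
opening: 0.0107
grip_force: 33.8
```

>>> carry_out([
  [0,0,0,0,0.023,-0.006,1],
  [0,0,0,0,0.046,-0.011,1],
  [0,0,0,0,0.07,-0.015,1],
  [0,0,0,0,0.093,-0.017,1],
  [0,0,0,-0.001,0.117,-0.017,1],
])

```text
t: 17.8
tool_pos: [0.5032, 0.2325, 0.2293]
tool_rot: [-2.126, -2.312, 0.001]
contact_force: [-9.2, -3.0, 0.1]
opening: 0.0108
grip_force: 32.7
```

>>> carry_out([
  [0,0,0,0,0.024,0.001,1],
  [0,0,0,0,0.047,0.004,1],
  [0,0,0,0,0.071,0.008,1],
  [0,0,0,0,0.094,0.014,1],
  [0,0,0,0,0.116,0.021,1],
])

```text
t: 18.3
tool_pos: [0.538, 0.2356, 0.2223]
tool_rot: [-2.125, -2.312, 0.0]
contact_force: [-10.0, -1.9, 1.0]
opening: 0.0104
grip_force: 34.4
```

>>> carry_out([
  [0,0,0,0,0.023,0.009,1],
  [0,0,0,0,0.044,0.019,1],
  [0,0,0,0,0.065,0.03,1],
  [0,0,0,0,0.085,0.043,1],
  [0,0,0,-0.001,0.104,0.057,1],
])

```text
t: 18.8
tool_pos: [0.5691, 0.2384, 0.2048]
tool_rot: [-2.125, -2.311, -0.001]
contact_force: [-6.9, 0.4, 6.4]
opening: 0.0108
grip_force: 35.6
```

>>> carry_out([
  [0,0,0,0,0.018,0.015,1],
  [0,0,0,0,0.035,0.032,1],
  [0,0,0,0,0.051,0.049,1],
  [0,0,0,0,0.066,0.068,1],
  [0,0,0,-0.001,0.08,0.087,1],
])

```text
t: 19.3
tool_pos: [0.593, 0.2405, 0.1786]
tool_rot: [-2.124, -2.311, -0.001]
contact_force: [-8.1, 0.7, 7.0]
opening: 0.0107
grip_force: 36.3
```

>>> carry_out([
  [0,0,0,0,0.012,0.02,1],
  [0,0,0,0,0.023,0.041,1],
  [0,0,0,0,0.033,0.063,1],
  [0,0,0,0,0.041,0.085,1],
  [0,0,0,0,0.048,0.108,1],
])

```text
t: 19.8
tool_pos: [0.6076, 0.2418, 0.1466]
tool_rot: [-2.125, -2.311, -0.002]
contact_force: [-7.7, -0.4, 7.0]
opening: 0.0106
grip_force: 37.8
```

>>> carry_out([
  [0,0,0,0,0,0,1],
  [0,0,0,0,0,0.003,1],
  [0,0,0,0,0,0.003,1],
])

```text
t: 20.1
tool_pos: [0.608, 0.2419, 0.1453]
tool_rot: [-2.125, -2.312, -0.004]
contact_force: [-5.3, 1.3, 5.2]
opening: 0.0103
grip_force: 37.7
```

>>> carry_out([
  [0,0,0,0,0,0.005,1],
  [0,0,0,0,0,0.009,1],
  [0,0,0,0,0,0.009,1],
  [0,0,0,0,0,0.009,1],
])

```text
t: 20.5
tool_pos: [0.6085, 0.2419, 0.1435]
tool_rot: [-2.126, -2.313, -0.006]
contact_force: [-6.0, 1.6, 6.2]
opening: 0.0108
grip_force: 38.0
```

>>> carry_out([
  [0,0,0,0,0,0.004,1],
  [0,0,0,0,0,0.006,1],
  [0,0,0,0,0,0.006,1],
])

```text
t: 20.8
tool_pos: [0.6087, 0.2419, 0.1427]
tool_rot: [2.126, 2.313, 0.006]
contact_force: [-6.3, 1.3, 9.6]
opening: 0.0102
grip_force: 38.3
```

>>> carry_out([
  [0,0,0,0,0,0.004,1],
  [0,0,0,0,0,0.008,1],
  [0,0,0,0,0,0.008,1],
  [0,0,0,0,0,0.008,1],
])

```text
t: 21.2
tool_pos: [0.6088, 0.2419, 0.1426]
tool_rot: [2.126, 2.313, 0.006]
contact_force: [-10.9, -0.5, 17.5]
opening: 0.0108
grip_force: 39.0
```

>>> carry_out([
  [0,0,0,0,0,0.004,1],
  [0,0,0,0,0,0.004,1],
  [0,0,0,0,0,0.004,1],
])

```text
t: 21.5
tool_pos: [0.6088, 0.242, 0.1425]
tool_rot: [2.126, 2.313, 0.006]
contact_force: [-13.7, -1.2, 22.8]
opening: 0.0108
grip_force: 39.4
```

Run:
```python
import cv2,numpy as np
from station import get_image
s=get_image("side")["img"]
cv2.imwrite("pics/back_full.png",s)
a=cv2.imread("pics/side0.png")
# register jar body+lower arm region against the first picture
for (r0,r1,c0,c1) in [(238,262,312,340),(226,262,362,380)]:
    tm=cv2.resize(a[r0:r1,c0:c1],None,fx=4,fy=4,interpolation=2);im=cv2.resize(s[r0-6:r1+6,c0-6:c1+6],None,fx=4,fy=4,interpolation=2)
    m=cv2.matchTemplate(im,tm,cv2.TM_CCOEFF_NORMED);_,v,_,l=cv2.minMaxLoc(m);print(v,np.array(l)/4-6)
```

```text
0.9819953441619873 [0. 0.]
0.5245583057403564 [-6.    0.75]
```

The jar is on its stop. The force rises with no further motion, and the jar image matches the first picture. I relax, open and retreat upward.

>>> carry_out([
  [0,0,0,0,0,-0.004,1],
  [0,0,0,0,0,-0.004,1],
  [0,0,0,0,0,-0.004,0.3],
  [0,0,0,0,0,-0.004,0.1],
  [0,0,0,0,0,-0.004,0.1],
])

```text
t: 22.05
tool_pos: [0.6086, 0.2409, 0.1371]
tool_rot: [2.126, 2.312, 0.003]
contact_force: [0.4, -0.5, 0.1]
opening: 0.0384
grip_force: 0.0
```

>>> carry_out([
  [0,0,0,0,0,0,0.1],
  [0,0,0,0,0,-0.08,0.1],
  [0,0,0,0,0,-0.18,0.1],
  [0,0,0,0,0,-0.26,0.1],
  [0,0,0,0,0,-0.26,0.1],
])

```text
t: 22.55
tool_pos: [0.6108, 0.2416, 0.2206]
tool_rot: [2.123, 2.309, 0.015]
contact_force: [0.3, 0.2, 0.7]
opening: 0.0383
grip_force: 0.0
```

Run:
```python
from h import *
import cv2
from station import get_image
a=np.load("rel.npz")
rows(a["p"]+[0,0,.2],Ro.from_rotvec(a["r"]))
s=get_image("side")["img"];b=cv2.imread("pics/side0.png")
for (r0,r1,c0,c1) in [(238,262,312,340),(226,262,362,392)]:
    tm=cv2.resize(b[r0:r1,c0:c1],None,fx=4,fy=4,interpolation=2);im=cv2.resize(s[r0-6:r1+6,c0-6:c1+6],None,fx=4,fy=4,interpolation=2)
    m=cv2.matchTemplate(im,tm,cv2.TM_CCOEFF_NORMED);_,v,_,l=cv2.minMaxLoc(m);print(v,np.array(l)/4-6)
```

```text
row [0.0019, 0.0028, -0.709, -0.5003, -0.1626, 0.0701] | deg 127.6 mm 159.2
0.9820201992988586 [0. 0.]
0.79799884557724 [ 0.   -0.25]
```

>>> carry_out([
  [0,0,0,-0.1,-0.03,0,0.1],
  [0,0,-0.04,-0.2,-0.065,0,0.1],
  [0,0,-0.08,-0.3,-0.1,0.02,0],
  [0,0,-0.12,-0.4,-0.13,0.04,-0.5],
  [0,0,-0.16,-0.5,-0.163,0.07,-1],
])

```text
t: 23.1
tool_pos: [0.5712, 0.0863, 0.1923]
tool_rot: [-1.477, -2.772, -0.002]
contact_force: [1.4, 0.7, -0.8]
opening: 0.07
grip_force: 0.0
```

>>> carry_out([
  [0,0,-0.045,0,0,0,-1],
  [0,0,-0.09,0,0,0,-1],
  [0,0,-0.135,0,0,0,-1],
  [0,0,-0.18,0,0,0,-1],
  [0,0,-0.225,0,0,0,-1],
])

```text
t: 23.6
tool_pos: [0.5712, 0.0873, 0.1919]
tool_rot: [-0.426, -3.111, -0.002]
contact_force: [-0.5, -0.1, 0.2]
opening: 0.0853
grip_force: 0.0
```

>>> carry_out([
  [0,0,-0.045,0,0,0,-1],
  [0,0,-0.09,0,0,0,-1],
  [0,0,-0.135,0,0,0,-1],
  [0,0,-0.18,0,0,0,-1],
  [0,0,-0.225,0,0,0,-1],
])

```text
t: 24.1
tool_pos: [0.5712, 0.0874, 0.1919]
tool_rot: [0.678, -3.066, -0.002]
contact_force: [0.1, -0.2, -0.6]
opening: 0.0857
grip_force: 0.0
```

>>> carry_out([
  [0,0,-0.045,0,0,0,-1],
  [0,0,-0.09,0,0,0,-1],
  [0,0,-0.099,0,0,0,-1],
  [0,0,-0.099,0,0,0,-1],
  [0,0,-0.099,0,0,0,-1],
])

```text
t: 24.6
tool_pos: [0.572, 0.0875, 0.1935]
tool_rot: [-1.133, 2.929, 0.002]
contact_force: [0.3, 1.0, 0.3]
opening: 0.0852
grip_force: 0.0
```

Run:
```python
from h import *
a=np.load("rel.npz")
rows(a["p"]+[0,0,.02],Ro.from_rotvec(a["r"]))
```

```text
row [0.0002, -0.0002, -0.0006, -0.0077, -0.0058, 0.5829] | deg 0.1 mm 174.9
```

>>> carry_out([
  [0,0,0,-0.008,-0.006,0.13,-1],
  [0,0,0,-0.008,-0.006,0.27,-1],
  [0,0,0,-0.008,-0.006,0.4,-1],
  [0,0,0,-0.008,-0.006,0.5,-1],
  [0,0,0,-0.008,-0.006,0.58,-1],
])

```text
t: 25.1
tool_pos: [0.5743, 0.088, 0.0177]
tool_rot: [1.134, -2.929, -0.002]
contact_force: [0.2, -0.8, 0.3]
opening: 0.0855
grip_force: 0.0
```

>>> carry_out([
  [0,0,0,0,0,0,-1],
  [0,0,0,0,0,0,-1],
  [0,0,0,0,0,0,-1],
  [0,0,0,0,0,0,-1],
])

```text
t: 25.5
tool_pos: [0.5773, 0.0881, 0.0227]
tool_rot: [-1.134, 2.923, -0.001]
contact_force: [0.3, 0.3, 0.2]
opening: 0.0853
grip_force: 0.0
```

Run:
```python
from h import *
a=np.load("rel.npz")
rows(a["p"]+[0,0,.0005],Ro.from_rotvec(a["r"]))
```

```text
row [-0.0009, 0.001, -0.0, 0.0064, 0.0052, 0.0782] | deg 0.2 mm 23.6
```

>>> carry_out([
  [0,0,0,0.003,0.002,0.025,-1],
  [0,0,0,0.003,0.002,0.05,-1],
  [0,0,0,0.003,0.002,0.07,-1],
  [0,0,0,0.003,0.002,0.076,-1],
  [0,0,0,0.003,0.002,0.076,-1],
])

```text
t: 26.0
tool_pos: [0.5741, 0.0879, -0.0032]
tool_rot: [-1.136, 2.928, 0.002]
contact_force: [0.3, 0.9, 0.1]
opening: 0.0854
grip_force: 0.0
```

>>> carry_out([
  [0,0,0,0,0,0,-1],
  [0,0,0,0,0,0,-1],
  [0,0,0,0,0,0,-1],
])

```text
t: 26.3
tool_pos: [0.575, 0.0879, -0.002]
tool_rot: [-1.136, 2.926, 0.001]
contact_force: [0.4, -0.2, 0.5]
opening: 0.0851
grip_force: 0.0
```

Run:
```python
from h import *
a=np.load("rel.npz")
rows(a["p"]+[0.0003,0,.0005],Ro.from_rotvec(a["r"]))
```

```text
row [-0.0002, 0.0002, 0.0, -0.001, -0.0006, -0.004] | deg 0.1 mm 1.3
```

Adjust 1.2 mm up and grip.

>>> carry_out([
  [0,0,0,-0.001,-0.001,-0.004,-1],
  [0,0,0,-0.001,-0.001,-0.004,-1],
  [0,0,0,-0.001,-0.001,-0.004,1],
  [0,0,0,-0.001,-0.001,-0.004,1],
  [0,0,0,-0.001,-0.001,-0.004,1],
], force=60)

```text
t: 26.8
tool_pos: [0.5759, 0.0879, -0.0004]
tool_rot: [-1.135, 2.925, 0.0]
contact_force: [0.4, -0.5, 4.5]
opening: 0.0609
grip_force: 65.1
```

>>> carry_out([
  [0,0,0,0,0,0,1],
  [0,0,0,0,0,0,1],
  [0,0,0,0,0,0,1],
  [0,0,0,0,0,0,1],
])

```text
t: 27.2
tool_pos: [0.5759, 0.0879, -0.0004]
tool_rot: [-1.135, 2.925, 0.0]
contact_force: [1.1, -0.3, 6.2]
opening: 0.0602
grip_force: 65.2
```

>>> carry_out([
  [0,0,0,0,0,-0.03,1],
  [0,0,0,0,0,-0.1,1],
  [0,0,0,0,0,-0.25,1],
  [0,0,0,0,0,-0.4,1],
  [0,0,0,0,0,-0.55,1],
])

```text
t: 27.7
tool_pos: [0.5736, 0.0876, 0.1647]
tool_rot: [-1.136, 2.928, 0.002]
contact_force: [0.9, 0.1, -0.2]
opening: 0.0603
grip_force: 65.0
```

>>> carry_out([
  [0,0,0,0,0,-0.1,1],
  [0,0,0,0,0,-0.15,1],
  [0,0,0,0,0,-0.15,1],
])

```text
t: 28.0
tool_pos: [0.5756, 0.0876, 0.2111]
tool_rot: [-1.134, 2.923, -0.001]
contact_force: [0.9, 1.2, -1.0]
opening: 0.0604
grip_force: 65.0
```

Run:
```python
from h import *
from station import get_obs
p=get_obs()["tool_pos"]
a=Ro.from_euler("z",-W).apply(p-[*P,0]);b=np.array([-.044,0,.2115])
for f in (.25,.5,.75,1): rows(stand(a+f*(b-a)),tool(D(30*f),D(38)))
```

```text
row [0.0247, -0.0311, -0.0003, -0.0079, 0.1525, -0.0008] | deg 7.2 mm 45.8
row [0.0503, -0.064, -0.0003, -0.0158, 0.3049, -0.0016] | deg 14.7 mm 91.6
row [0.076, -0.0968, -0.0003, -0.0236, 0.4574, -0.0023] | deg 22.2 mm 137.4
row [0.1016, -0.1297, -0.0003, -0.0315, 0.6099, -0.0031] | deg 29.7 mm 183.2
```

>>> carry_out([
  [0.025,-0.031,0,-0.008,0.152,-0.01,1],
  [0.05,-0.064,0,-0.016,0.305,-0.01,1],
  [0.076,-0.097,0,-0.024,0.457,-0.006,1],
  [0.102,-0.13,0,-0.032,0.61,-0.003,1],
  [0.102,-0.13,0,-0.032,0.61,-0.003,1],
])

```text
t: 28.5
tool_pos: [0.4491, 0.2323, 0.1997]
tool_rot: [-0.971, 2.462, -0.198]
contact_force: [-0.3, 0.1, -1.0]
opening: 0.0609
grip_force: 65.1
```

>>> carry_out([
  [0,0,0,0,0,0,1],
  [0,0,0,0,0,0,1],
  [0,0,0,0,0,0,1],
  [0,0,0,0,0,0,1],
  [0,0,0,0,0,0,1],
])

```text
t: 29.0
tool_pos: [0.4595, 0.2282, 0.2101]
tool_rot: [-0.95, 2.458, -0.204]
contact_force: [-0.2, 0.9, -0.1]
opening: 0.0604
grip_force: 65.1
```

Run:
```python
from h import *
import cv2
from station import get_image
# draw-off pose measured before: pos .4797,.2308,.1752 rot -.949,2.455,-.2 (lid free, still on thread)
R=Ro.from_rotvec([-.9505,2.455,-.2005]);p=np.array([.4797,.2308,.1752])
z=R.apply([0,0,1])
for d in (.03,.012,0): print(d);rows(p-d*z,R)
s=get_image("side")["img"][130:280,230:410]
cv2.imwrite("pics/re.png",cv2.resize(s,(720,600),interpolation=2))
```

```text
0.03
row [-0.0004, -0.0012, -0.0001, -0.0025, 0.002, 0.0347] | deg 0.2 mm 10.4
0.012
row [-0.0004, -0.0012, -0.0001, -0.0027, 0.0021, 0.0947] | deg 0.2 mm 28.4
0
row [-0.0004, -0.0012, -0.0001, -0.0029, 0.0021, 0.1347] | deg 0.2 mm 40.4
```

View pics/re.png

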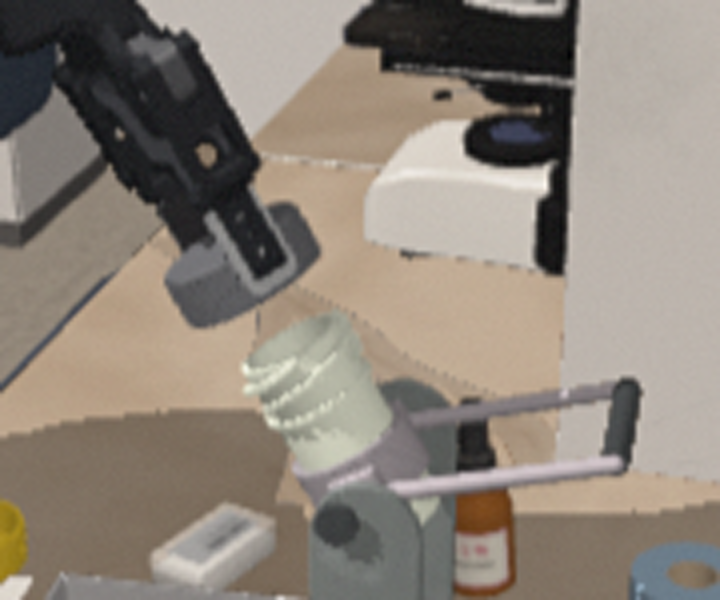

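The picture shows the cap (240,264) in the same place as after draw-off and the jar at rest. I go down along the axis.

>>> carry_out([
  [0,-0.001,0,-0.002,0.002,0.02,1],
  [0,-0.001,0,-0.002,0.002,0.04,1],
  [0,-0.001,0,-0.002,0.002,0.065,1],
  [0,-0.001,0,-0.002,0.002,0.065,1],
  [0,-0.001,0,-0.002,0.002,0.065,1],
])

```text
t: 29.55
tool_pos: [0.4678, 0.2307, 0.1922]
tool_rot: [-0.953, 2.455, -0.201]
contact_force: [0.8, 0.1, 0.2]
opening: 0.0604
grip_force: 65.1
```

>>> carry_out([
  [0,0,0,0,0,0,1],
  [0,0,0,0,0,0,1],
  [0,0,0,0,0,0,1],
])

```text
t: 29.85
tool_pos: [0.4681, 0.2309, 0.1932]
tool_rot: [-0.952, 2.453, -0.201]
contact_force: [0.0, 0.2, -0.4]
opening: 0.0605
grip_force: 65.1
```

```bash
cat > ck.py <<'E'
from h import *
from station import get_obs
o=get_obs();Q=Ro.from_rotvec(o["tool_rot"]);print("F",Q.inv().apply(o["contact_force"]).round(1),"M",Q.inv().apply(o["wrist_torque"]).round(2))
R=Ro.from_rotvec([-.9505,2.455,-.2005]);p=np.array([.4797,.2308,.1752]);rows(p,R)
E
python3 ck.py
```

```text
F [0.  0.2 0.4] M [-0.16  0.22  0.03]
row [-0.0001, 0.0003, 0.0006, -0.0006, -0.0047, 0.0713] | deg 0.1 mm 21.4
```

>>> carry_out([
  [0,0,0,-0.001,-0.005,0,1],
  [0,0,0,-0.001,-0.005,0.015,1],
  [0,0,0,-0.001,-0.005,0.03,1],
  [0,0,0,-0.001,-0.005,0.04,1],
  [0,0,0,-0.001,-0.005,0.05,1],
])

```text
t: 30.35
tool_pos: [0.4765, 0.2303, 0.1798]
tool_rot: [-0.953, 2.455, -0.201]
contact_force: [0.2, -1.1, -0.5]
opening: 0.0606
grip_force: 65.1
```

>>> carry_out([
  [0,0,0,0,0,0,1],
  [0,0,0,0,0,0,1],
])

```text
t: 30.55
tool_pos: [0.4765, 0.2304, 0.1802]
tool_rot: [-0.953, 2.454, -0.201]
contact_force: [0.5, -0.2, -1.1]
opening: 0.0606
grip_force: 65.1
```

```bash
python3 ck.py
```

```text
F [ 0.3 -0.1  1.2] M [-0.11  0.26 -0.  ]
row [-0.0, -0.0, 0.0006, -0.001, -0.0001, 0.0198] | deg 0.1 mm 6.0
```

>>> carry_out([
  [0,0,0,-0.001,0,0.008,1],
  [0,0,0,-0.001,0,0.014,1],
  [0,0,0,-0.001,0,0.019,1],
  [0,0,0,-0.001,0,0.019,1],
])

```text
t: 30.95
tool_pos: [0.4797, 0.2308, 0.1754]
tool_rot: [-0.953, 2.454, -0.201]
contact_force: [-0.1, -1.9, -0.7]
opening: 0.0607
grip_force: 65.0
```

```bash
python3 ck.py
```

```text
F [ 1.7 -1.1  0.5] M [ 0.06  0.31 -0.02]
row [-0.0001, 0.0, 0.0006, 0.0001, 0.0002, 0.0007] | deg 0.1 mm 0.2
```

>>> carry_out([
  [0,0,0.03,0,0,0.0014,1],
  [0,0,0.06,0,0,0.0027,1],
  [0,0,0.09,0,0,0.004,1],
  [0,0,0.12,0,0,0.0054,1],
  [0,0,0.15,0,0,0.0068,1],
])

```text
t: 31.45
tool_pos: [0.4809, 0.2308, 0.1742]
tool_rot: [-0.347, 2.594, -0.037]
contact_force: [1.2, -3.4, 0.8]
opening: 0.0604
grip_force: 65.1
```

```bash
python3 st.py .0446 30 11
```

```text
F [-0.6 -3.6 -0.2] M [ 0.43  0.14 -0.07] open 0.0604 q [ 0.39 -0.44  2.2  -0.2   0.89 -1.36]
row [0.0003, 0.0005, -0.0015, 0.0015, 0.0001, 0.0014] | deg 0.3 mm 0.6
```

Going well, with forces small.

>>> carry_out([
  [0,0,0.03,0,0,0.0014,1],
  [0,0,0.06,0,0,0.0027,1],
  [0,0,0.09,0,0,0.004,1],
  [0,0,0.12,0,0,0.0054,1],
  [0,0,0.15,0,0,0.0068,1],
])

```text
t: 31.95
tool_pos: [0.4823, 0.2306, 0.1728]
tool_rot: [0.269, 2.608, 0.127]
contact_force: [2.0, -4.3, 0.2]
opening: 0.0606
grip_force: 65.1
```

```bash
python3 st.py .0426 30 -16
```

```text
F [-2.7 -3.9  0.6] M [ 0.64 -0.14 -0.05] open 0.0606 q [ 0.39 -0.44  2.2  -0.2   0.88 -0.89]
row [0.0003, 0.0006, -0.0013, 0.003, 0.0002, 0.0017] | deg 0.3 mm 1.0
```

>>> carry_out([
  [0,0,0.03,0.001,0,0.0016,1],
  [0,0,0.06,0.001,0,0.003,1],
  [0,0,0.09,0.002,0,0.005,1],
  [0,0,0.105,0.002,0,0.006,1],
  [0,0,0.105,0.002,0,0.006,1],
])

```text
t: 32.45
tool_pos: [0.4823, 0.2309, 0.1712]
tool_rot: [0.694, 2.545, 0.24]
contact_force: [-3.6, -4.5, 3.2]
opening: 0.0607
grip_force: 65.6
```

```bash
python3 st.py .041 30 -37
```

```text
F [-1.  -4.5 -4.8] M [ 0.83 -0.02  0.04] open 0.0607 q [ 0.39 -0.43  2.2  -0.2   0.88 -0.56]
row [0.0003, 0.0002, 0.0111, 0.0004, -0.0003, 0.0024] | deg 2.0 mm 0.7
```

>>> carry_out([
  [0,0,0.011,0,0,0.001,1],
  [0,0,0.02,0,0,0.002,1],
  [0,0,0.02,0,0,0.002,1],
])

```text
t: 32.75
tool_pos: [0.4828, 0.2307, 0.1714]
tool_rot: [0.774, 2.525, 0.26]
contact_force: [-6.5, -6.4, 7.3]
opening: 0.0607
grip_force: 66.1
```

```bash
python3 st.py .041 30 -37
```

```text
F [-1.8 -6.1 -9.8] M [ 1.01 -0.14 -0.01] open 0.0607 q [ 0.39 -0.43  2.2  -0.2   0.88 -0.5 ]
row [0.0002, 0.0004, -0.0086, 0.002, -0.0007, 0.0021] | deg 1.6 mm 0.9
```

>>> carry_out([
  [0,0,0.015,0,0,0.001,1],
  [0,0,0.03,0,0,0.001,1],
  [0,0,0.03,0,0,0.001,1],
])

```text
t: 33.05
tool_pos: [0.4832, 0.2305, 0.1716]
tool_rot: [0.895, 2.491, 0.291]
contact_force: [-6.4, -8.5, 8.6]
opening: 0.0604
grip_force: 66.2
```

```bash
python3 st.py .041 30 -42
```

```text
F [ -4.3  -6.9 -11. ] M [ 1.14 -0.47  0.16] open 0.0604 q [ 0.39 -0.43  2.2  -0.2   0.88 -0.41]
row [0.0003, 0.0006, -0.011, 0.0036, -0.0014, 0.002] | deg 2.0 mm 1.3
```

The cap is seated: it stops axially at its original height, with 11 N push and rising torque. I release and retreat along the axis.

>>> carry_out([
  [0,0,0,0,0,0,0.3],
  [0,0,0,0,0,0,-0.2],
  [0,0,0,0,0,0,-1],
  [0,0,0,0,0,0,-1],
  [0,0,0,0,0,0,-1],
])

```text
t: 33.55
tool_pos: [0.4824, 0.2315, 0.1693]
tool_rot: [0.894, 2.494, 0.294]
contact_force: [-0.3, 0.8, -0.0]
opening: 0.0854
grip_force: 0.0
```

>>> carry_out([
  [0,0,0,0,0,0,-1],
  [0,0,0,0,0,-0.05,-1],
  [0,0,0,0,0,-0.15,-1],
  [0,0,0,0,0,-0.28,-1],
  [0,0,0,0,0,-0.42,-1],
])

```text
t: 34.05
tool_pos: [0.4185, 0.2259, 0.2784]
tool_rot: [0.895, 2.495, 0.292]
contact_force: [0.4, 0.5, 0.7]
opening: 0.0853
grip_force: 0.0
```

>>> carry_out([
  [0,0,0,0.1,0.05,-0.1,-1],
  [0,0,0,0.25,0.1,-0.15,-1],
  [0,0,0,0.4,0.1,-0.15,-1],
  [0,0,0,0.4,0.1,-0.15,-1],
  [0,0,0,0.4,0.1,-0.15,-1],
])

```text
t: 34.55
tool_pos: [0.3315, 0.3252, 0.2841]
tool_rot: [0.89, 2.496, 0.293]
contact_force: [0.7, 0.0, -0.3]
opening: 0.0856
grip_force: 0.0
```

Run:
```python
import cv2,numpy as np
from station import get_image
a=cv2.imread("pics/side0.png");s=get_image("side")["img"];t=get_image("top")["img"]
for (r0,r1,c0,c1) in [(203,245,282,330),(238,262,312,340)]:
    tm=cv2.resize(a[r0:r1,c0:c1],None,fx=4,fy=4,interpolation=2);im=cv2.resize(s[r0-6:r1+6,c0-6:c1+6],None,fx=4,fy=4,interpolation=2)
    m=cv2.matchTemplate(im,tm,cv2.TM_CCOEFF_NORMED);_,v,_,l=cv2.minMaxLoc(m);print(v,np.array(l)/4-6)
c=np.zeros((600,800,3),np.uint8)
c[:500,:500]=cv2.resize(s[180:380,215:415],(500,500),interpolation=2);c[:450,500:]=cv2.resize(t[140:350,260:400],(300,450),interpolation=2)
cv2.imwrite("pics/end.png",c)
```

```text
0.9860323667526245 [ 0.25 -0.25]
0.9940803050994873 [0. 0.]
```

View pics/end.png

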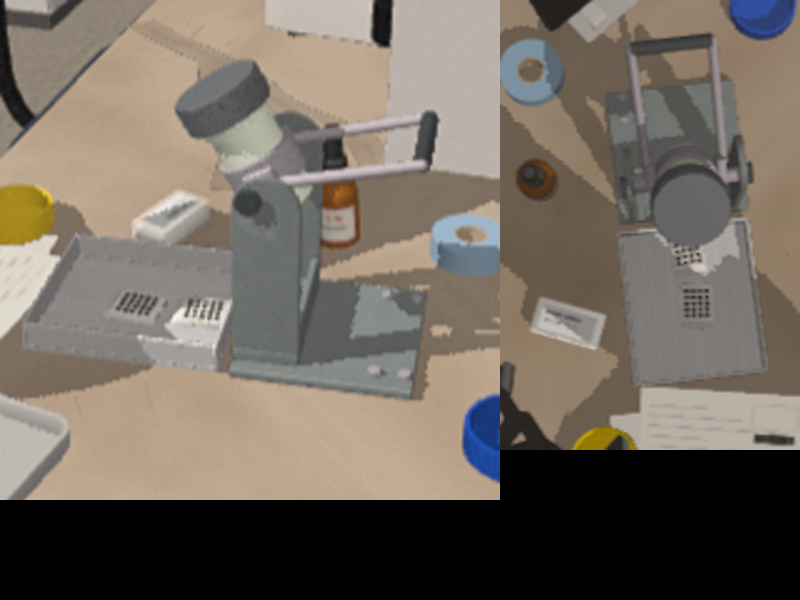

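The cap (225,98) is back within 0.3 px of its first place and the jar is at rest. Both cassettes, at (137,305) and (205,312), are in the tray, and the bottle, cover-glass box and tape look undisturbed.

```bash
python3 -c "
from station import finish_job
print(finish_job())"
```

```text
the job is handed in; nothing more can be done
None
```

I handed in the job at about 35 s: both cassettes are in the tray, the jar is back on its stop with the cap screwed down, and the bottle, cover-glass box and tape look undisturbed in the last picture.

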